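# Free the jammed sieve insert from its sugar tub

## Robot

A 6-joint arm with a two-finger parallel gripper is mounted at the origin on the work surface. World frame = base frame: x ahead of the robot, y to its left, z up, the work surface at z = 0. Lengths are in m, angles in rad, forces in N, time in s.
With the tool pointing down it reaches from about 0.3 to 0.875 m from the base axis. Payload 6.4 kg.
Tool frame: the origin (TCP) lies midway between the tips of the shut fingers; the grasp point (between the pads) lies ctrl.grip_depth behind it (ctrl.grip_depth is the distance from the TCP to the grasp point, in m); x points along the fingers, y is the direction in which the jaws open and shut, and the axes are right-handed (so a half turn about x gives the same grasp; the last joint's range is limited). The gripper opens to 85 mm and grips with 20 to 120 N. Pads are 22 mm wide; open, the fingers measure 114 mm over their backs; the gripper's body (76 mm by 85 mm) begins 54 mm behind the grasp point. The pads swing forward as they close: fully open they stand 13 mm farther back than shut.
Start: joints at [1.007, 0.181, 1.607, -0, 1.354, -0.206], TCP at [0.201, 0.539, 0.231] pointing down, gripper open.
Joint ranges: [-2.99, 2.99], [-0.89, 2.07], [0.3, 2.58], [-1.14, 4.28], [0, 2.63], [-3.12, 3.12]. Speed limits (rad/s): [2.57, 2.57, 3.01, 3.14, 3.14, 3.14].

## Interface

Orientations are given as a unit quaternion [w, x, y, z].
In Python, from bench import ctrl gives the robot as it stands.
- The arm moves only by the tool carry_out, never from a script. Its argument "motion" is one flat list of numbers, 7 for each row, row after row: the turn, a rotation vector about the tool's x, y, z in degrees, then the shift along the tool's x, y, z in m, then the gripper's target within -1 to 1 (shut at 1, half-way at 0, fully open at -1). A call has 1 to 10 rows; each row shifts and turns the pose as measured when the row begins, along the tool's axes as they then stand; what a row does not reach is not made up. A row lasts 1/10 s, in which the tool goes at most 50 mm and 8.59 degrees, less where a joint would pass 70% of its speed; a pose out of reach is approached as far as the arm can. A call with a gripper value outside its range is refused whole. The fingers move at their own pace and stop on an object; the grip force is fixed at half the most. Time passes only in rows, so rows that do not move let the fingers close. It gives the time, the measured TCP pose, the force and the opening at its end, in the units of the state.
- ctrl.get_obs(): the state, without advancing time (a new reading comes with each control period).
- ctrl.camera(name): name is "scene" or "side" or "wrist"; returns the picture (400x640x3 uint8, blue, green, red); there is no depth.
- ctrl.camera_params(name): a dict with "mtx" (3x3 intrinsics, pixels), "pose" (4x4, takes a point from camera to world coordinates); the wrist camera has in their place "hand_eye" (4x4, takes a point from camera to tool coordinates, whose origin is the TCP and whose axes are the tool frame's). Camera axes: x right, y down, z forward; pixel columns grow to the right and rows downward; lengths in m; the calibration is good to about 2 mm. A picture is of the moment at which its call begins: read the wrist's pose just before it. camera_params takes no time and is no camera call.
- ctrl.hand_in(): hands the job in, once; it reports no verdict.
Trained networks look in the newest picture that a camera, given by its name, has taken for a name from the list of things; names that differ only in an ending like _2 or _b are one class to them, and where a whole thing is asked for, a point or a joint stands for the part that bears it (a point fixed in the world has none). Each returns a list of dicts, best first, with "conf" (0 to 1); they miss things now and then, are a little off and sometimes report something else, mostly with a low value. They report only what shows in the picture. A call takes as long as a camera call. They do not tell look-alikes from the thing itself.
- ctrl.boxes_of(camera, thing): "point" ([x, y, z] in m, in the coordinates of the camera as it stood for that picture, good to about 4 mm: the middle of the surface that is visible of it).
- ctrl.trace(camera, thing): "pixels" (400x640 bool, what is visible of it).
- ctrl.landmark_of(camera, thing): "point" ([x, y, z] in m, in the coordinates of the camera as it stood for that picture, good to about 4 mm: a listed point, or the origin of a listed thing).
The state is a dict: "time_s": time; "q": joint angles; "dq": joint speeds; "joint_efforts": joint torques, N m; "eef_pos": TCP position; "eef_rot": TCP orientation; "wrist_force": force on the tool from outside, world axes, zero at the start; "torque": the same for the moment, N m; "opening": opening from 0.0 (shut) to 1.0 (fully open).
Only numpy, scipy, OpenCV 4.12 (cv2) and the standard library are available. Lean on these libraries where they do the work, as an engineer would, in place of code of your own. Each camera call takes 0.05 s, during which the arm holds its last target. There are 200 camera calls.

## Task

The white sieve insert is jammed in its square steel tub. Without taking them apart yet, slide the tub into the aluminium holder until it is fully home against the end stop, then twist the insert by its rim until its two nibs are clear of the tub's tabs and pull it up and out. Stand the insert upright on the round wooden board and leave the tub home in the holder, without disturbing the measure, jar, can or bottle.

Things in the scene. Friction and masses are not known exactly. Their poses are not given: they have to be found in the camera images.
- tub: Square open steel catch tub, loose, 0.3 kg. Body 86 x 86 mm, 60 mm high, floor 4 mm; square flange 100 x 100 x 4 mm flush with its top. Two sprung rubber pads inside grip the insert: it binds with about 5 to 15 N when pulled, up to 0.5 N m when turned; moved or lifted by the insert, the tub comes along. It may enter the holder any of four ways round. Origin: centre of the underside; z up.
- tub_top (a point): Centre of the tub's top, 60 mm above its underside. Two tabs, 26 mm wide, 5 mm thick, reach inwards here from the tub's +x and -x walls to 31.5 mm from the axis; their undersides are 55 mm above the tub's underside. They trap the insert's nibs, so a straight pull cannot free it. Pressed down hard while it is dragged by the rim, the tub may tip: carry its weight.
- insert: Round white plastic sieve insert, 0.12 kg, 100 mm high, on the tub's floor, coaxial with the tub. Its collar is a straight hollow cylinder, outside diameter 60 mm, wall 4 mm, standing 44 mm above the tub's flange (rim 104 mm above the bench); foot 56 mm in diameter. It must rise 65 mm to leave the tub. Origin: centre of the underside; z up.
- insert_rim (a point): Centre of the insert's rim (its top edge), 100 mm above its underside.
- insert_nibs (a point): On the insert's axis, 45 mm above its underside, level with its two nibs (12 mm wide, 7 mm high), which stand out along its own +x and -x to 36 mm from the axis. At the start they are under the tabs (insert x within 0.15 rad of tub x). They are clear when the insert's x is turned 0.75 to 2.3 rad from the tub's x, either way; 0.95 rad is a good twist.
- holder: Aluminium holder screwed to the bench: two parallel runners 104 mm apart, 68 mm high, an end stop at +x, open at -x. Overhangs on the runners (undersides 64 mm above the bench, 84 mm apart) keep the tub's flange down; the runners keep it from turning. Origin: on the bench where the tub's origin is when home (1.5 mm short of the stop). The tub slides in along +x, on or up to 3 mm off the bench.
- holder_mouth (a point): Middle of the holder's flared mouth (about 120 mm wide; its top lips turn up to 73 mm above the bench, 92 mm apart), on the bench, 66 mm before the holder's origin along its -x. The tub's flange is clear of the mouth when the tub's origin is at x = -0.125 m or less in the holder's frame.
- board: Round wooden board fixed on the bench, 180 mm in diameter, 12 mm thick. Origin: centre of its underside.
- measure: Small round steel measure, 54 mm rim diameter, 55 mm high, standing on the board about 45 mm from its centre. Bystander. Origin: centre of the underside.
- jar: Round amber glass jar, 56 mm in diameter, 85 mm high, beside the way into the holder. Bystander. Origin: centre of the underside.
- can: Round can, 56 mm in diameter, 95 mm high, on the other side of the way into the holder. Bystander. Origin: centre of the underside.
- bottle: Green glass bottle, 54 mm in diameter, 165 mm high, standing near the tub: mind it with the gripper's body. Bystander. Origin: centre of the underside.
Mind the look-alikes: they are no part of the job. Leave any red or yellow look-alike of the tub alone.

How it is judged:
By the outcome, as a careful person would: the job done as asked, in the order asked, and still so for the second after the job is handed in, with the robot touching nothing.
It also fails if it takes over 69 s, if anything falls off the work surface, if the arm or the gripper's body presses on something with over 40 N, if the wrist force passes 120 N, or if a joint passes its speed limit or range.

## Working session

There is one attempt and no reset: what is moved stays moved. The work goes in short steps, Python scripts to look and compute and a tool call to move; the robot and the scene stay as the last step left them, time stands still between calls to the robot, and variables do not carry over. Pictures are saved under pics/ and viewed, about 8 in all and at most 12, crops included, and the job is handed in when it is done.

Besides the shell and the picture viewer there is one more tool, called by a JSON object that holds its "name" and its "arguments", one argument or row to a line. carry_out: Moves the arm, as the interface text tells. Its arguments: {"type":"object","properties":{"motion":{"type":"array"}},"required":["motion"]}

```bash
mkdir -p pics
cat > h.py <<'E'
import numpy as np, cv2
from bench import ctrl
from scipy.spatial.transform import Rotation as R
def tcp():
    o=ctrl.get_obs(); T=np.eye(4); w,x,y,z=o['eef_rot']
    T[:3,:3]=R.from_quat([x,y,z,w]).as_matrix(); T[:3,3]=o['eef_pos']; return T
def pose(cam):
    p=ctrl.camera_params(cam)
    return (tcp()@np.array(p['hand_eye']) if cam=='wrist' else np.array(p['pose'])), np.array(p['mtx'])
def snap(cam,name=None):
    P=pose(cam); im=ctrl.camera(cam)
    if name: cv2.imwrite('pics/'+name,im)
    return P,im
def world(P,p): return (P[0]@np.append(p,1))[:3]
def proj(P,w):
    c=np.linalg.inv(P[0])@np.append(w,1); u=P[1]@c[:3]; return u[:2]/u[2]
def ray(P,uv,z):
    d=P[0][:3,:3]@np.linalg.inv(P[1])@np.array([uv[0],uv[1],1.]); o=P[0][:3,3]
    return o+d*(z-o[2])/d[2]
def find(cam,P,names,k=3):
    for n in names:
        for d in ctrl.landmark_of(cam,n)[:k]:
            w=world(P,d['point']); print(cam,n,round(d['conf'],2),w.round(4),proj(P,w).round(0))
E
python3 - <<'E'
from h import *
print(ctrl.get_obs(), ctrl.grip_depth)
for c in ['scene','side']:
    P,im=snap(c,c+'0.png')
    find(c,P,['tub_top','insert_rim','holder','holder_mouth','board','measure','jar','can','bottle'])
print(tcp().round(3)); print(np.array(ctrl.camera_params('wrist')['hand_eye']).round(3))
E
```

```text
{'time_s': 0.0, 'q': array([ 1.00666354e+00,  1.81553331e-01,  1.60799604e+00,  1.78531337e-05,
        1.35379573e+00, -2.06294593e-01]), 'dq': array([ 0.00168226, -0.0007119 , -0.0002491 ,  0.00029699, -0.00171598,
        0.00029649]), 'joint_efforts': array([ 1.14994331e-03, -4.44867110e+01, -3.51338089e+01, -1.58944144e-04,
        9.37525911e-03,  3.46009642e-06]), 'eef_pos': array([0.20107146, 0.5381159 , 0.23038303]), 'eef_rot': array([ 0.69557994,  0.12527042,  0.69605699, -0.12641414]), 'wrist_force': array([-0.17147758, -0.10885612, -0.61595042]), 'torque': array([ 0.02900328, -0.02602863,  0.03382947]), 'opening': 1.0012367339917894} 0.0187
scene tub_top 0.96 [0.3284 0.4305 0.0623] [331. 113.]
scene tub_top 0.88 [0.4345 0.2959 0.0583] [335. 142.]
scene tub_top 0.87 [0.5969 0.2946 0.0609] [377. 159.]
scene insert_rim 0.68 [0.5896 0.2971 0.0995] [376. 148.]
scene holder 0.79 [ 0.6077 -0.3078  0.0017] [256. 312.]
scene holder 0.27 [0.5936 0.291  0.062 ] [375. 159.]
scene board 0.83 [0.5947 0.0029 0.0009] [325. 228.]
scene measure 0.6 [ 0.5674 -0.0351  0.0125] [309. 230.]
sce
[... 469 characters left out ...]
 0.001 ] [340. 316.]
side board 0.85 [ 0.5978  0.0048 -0.0017] [323. 231.]
side measure 0.69 [ 0.5754 -0.0334  0.0114] [316. 236.]
side measure 0.61 [0.5961 0.2917 0.0595] [318. 165.]
side jar 0.79 [ 0.4885 -0.4289 -0.0012] [282. 368.]
side can 0.7 [ 0.4817 -0.213  -0.0052] [281. 289.]
side bottle 0.6 [ 0.734   0.305  -0.0045] [356. 179.]
side bottle 0.31 [ 0.5958  0.0015 -0.0028] [322. 232.]
side bottle 0.19 [ 0.6     0.2945 -0.0007] [318. 180.]
[[-0.     0.35   0.937  0.201]
 [-0.     0.937 -0.35   0.539]
 [-1.    -0.     0.     0.231]
 [ 0.     0.     0.     1.   ]]
[[ 0.    -0.325  0.946 -0.144]
 [ 1.    -0.    -0.    -0.001]
 [ 0.     0.946  0.325 -0.083]
 [ 0.     0.     0.     1.   ]]
```

View pics/scene0.png

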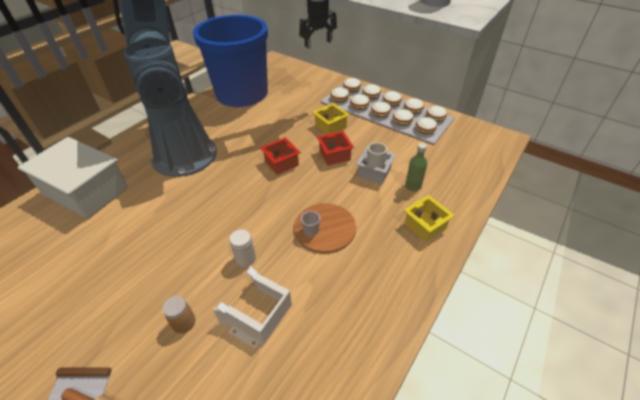

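View pics/side0.png

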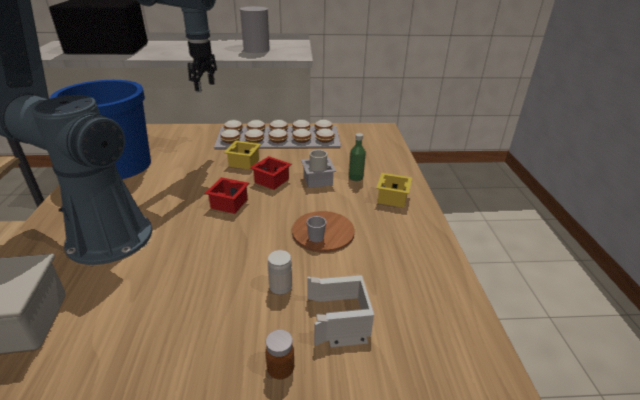

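{"name": "carry_out", "arguments": {
  "motion": [-2,0,0,-0.002,-0.01,0.044,-1,-2,0,0,-0.002,-0.01,0.044,-1,-2,0,0,-0.002,-0.01,0.044,-1,-2,0,0,-0.002,-0.01,0.044,-1,-2,0,0,-0.002,-0.01,0.044,-1,-2,0,0,-0.002,-0.01,0.044,-1,-2,0,0,-0.002,-0.01,0.044,-1,-2,0,0,-0.002,-0.01,0.044,-1,-2,0,0,-0.002,-0.01,0.044,-1,-2,0,0,-0.002,-0.01,0.044,-1]
}}

```text
time_s: 2.0
eef_pos: [0.6211, 0.3537, 0.2524]
eef_rot: [0.707, -0.005, 0.707, 0.007]
wrist_force: [-0.1, 1.5, 0.7]
opening: 1.0
```

Run:
```python
from h import *
P,im=snap('wrist','w1.png'); print(tcp().round(3)); print(ctrl.get_obs()['time_s'])
find('wrist',P,['tub','tub_top','insert_rim','insert','bottle'])
```

```text
[[ 0.003 -0.013  1.     0.628]
 [ 0.001  1.     0.013  0.35 ]
 [-1.     0.001  0.003  0.251]
 [ 0.     0.     0.     1.   ]]
2.05
wrist insert_rim 0.83 [0.5981 0.2912 0.103 ] [254. 159.]
wrist insert 0.79 [0.5969 0.2938 0.0015] [271. 143.]
wrist bottle 0.65 [7.297e-01 3.119e-01 2.000e-04] [287. 236.]
```

View pics/w1.png

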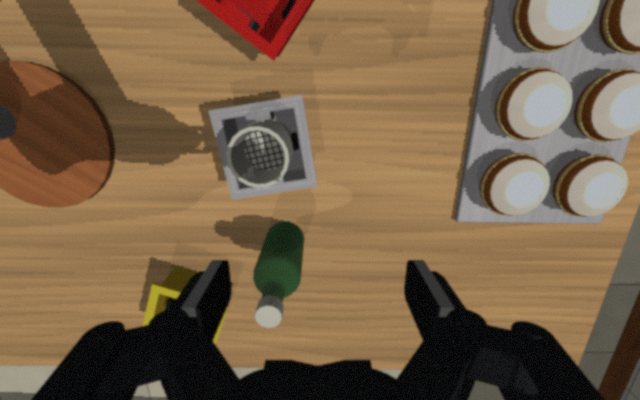

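The wrist view shows the tub flange with corners at about (209,112), (302,96), (315,184) and (234,199). The insert rim is at about (258,157) and the bottle is below it at (280,270).

Run:
```python
from h import *
P=pose('wrist'); im=cv2.imread('pics/w1.png')
for n in ['tub','insert']:
    t=ctrl.trace('wrist',n)
    for d in t[:2]:
        m=d['pixels'].astype(np.uint8); print(n,d['conf'],m.sum(),np.argwhere(m).mean(0))
        if n=='tub':
            c=max(cv2.findContours(m,0,2)[0],key=cv2.contourArea)[:,0]
            w=np.array([ray(P,p,.06)[:2] for p in c],np.float32)
            print(cv2.minAreaRect(w))
w=np.array([ray(P,p,.06) for p in [(209,112),(302,96),(315,184),(234,199)]]); print(w.round(4),w.mean(0))
e=np.roll(w,-1,0)-w; print(np.hypot(e[:,0],e[:,1]),np.degrees(np.arctan2(e[:,1],e[:,0]))%90)
print(ray(P,(259,157),.104))
```

```text
tub 0.81 3714 [ 20.23936457 261.51588584]
((0.4765324890613556, 0.2939477562904358), (0.05106832832098007, 0.10888464003801346), 0.8953784704208374)
tub 0.76 1273 [293.39984289 167.9418696 ]
((0.7829052209854126, 0.15623117983341217), (0.03473597392439842, 0.1129373088479042), 53.11152648925781)
insert 0.87 3487 [153.32922283 260.2388873 ]
[[0.554  0.2394 0.06  ]
 [0.5365 0.3375 0.06  ]
 [0.6313 0.3521 0.06  ]
 [0.6507 0.2586 0.06  ]] [0.59310675 0.29689825 0.06      ]
[0.09962806 0.09589729 0.09548946 0.09857749] [10.09276167  8.80809157 11.70311612 11.2705859 ]
[0.59246973 0.29805139 0.104     ]
```

{"name": "carry_out", "arguments": {
  "motion": [0,0,0,0.02,-0.018,-0.011,-1,0,0,0,0.02,-0.018,-0.011,-1,0,0,0,0.01,-0.018,-0.011,-1,-5,0,0,0,0,0,-1,-5,0,0,0,0,0,-1,0,0,0,0,0,0,-1,0,0,0,0,0,0,-1,0,0,0,0,0,0,-1]
}}

```text
time_s: 3.2
eef_pos: [0.5776, 0.3064, 0.2059]
eef_rot: [0.706, -0.07, 0.701, 0.074]
wrist_force: [0.6, -0.6, -1.4]
opening: 0.997
```

Run:
```python
from h import *
P,im=snap('wrist','w2.png'); print(tcp().round(4)); print(ctrl.get_obs()['time_s'])
find('wrist',P,['tub_top','insert_rim','insert'])
np.savez('P2.npz',a=P[0],b=P[1])
```

```text
[[ 0.0061 -0.2032  0.9791  0.5777]
 [ 0.0056  0.9791  0.2032  0.3064]
 [-1.      0.0043  0.0071  0.2059]
 [ 0.      0.      0.      1.    ]]
3.25
wrist tub_top 0.96 [0.4401 0.2938 0.0613] [337.  25.]
wrist insert_rim 0.82 [0.5947 0.2934 0.1033] [299. 213.]
wrist insert 0.6 [0.5968 0.2949 0.0039] [305. 183.]
```

View pics/w2.png

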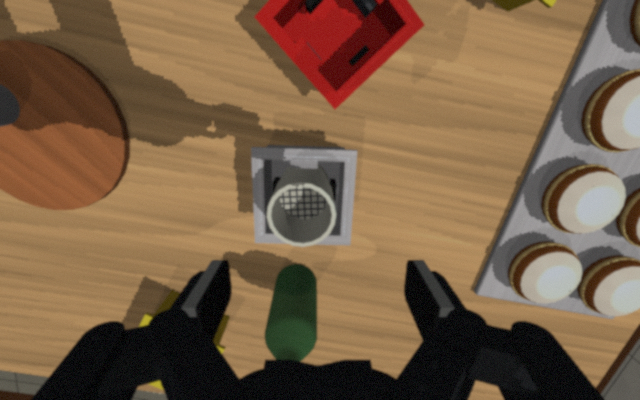

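The tub is nearly square to the camera, with flange corners near (252,150), (357,149), (351,244) and (257,243). The rim ellipse is centred at about (302,214).

Run:
```python
from h import *
z=np.load('P2.npz'); P=(z['a'],z['b'])
w=np.array([ray(P,p,.06) for p in [(252,149),(357,149),(351,245),(257,244)]]); print(w.mean(0).round(4))
e=np.roll(w,-1,0)-w; print(np.hypot(e[:,0],e[:,1]),np.degrees(np.arctan2(e[:,1],e[:,0]))%90)
c=ray(P,(302,214),.104); print(c)
T=tcp(); print('tool delta',T[:3,:3].T@(np.array([.5955,.2955,.068])-T[:3,3]), 'heading',np.degrees(np.arctan2(T[1,2],T[0,2])))
print('tilt', R.from_matrix(T[:3,:3].T@np.array([[0,-np.sin(.2),np.cos(.2)],[0,np.cos(.2),np.sin(.2)],[-1,0,0]])).as_rotvec(degrees=True))
```

```text
[0.5966 0.2965 0.06  ]
[0.09922401 0.10156033 0.0990712  0.10023423] [11.6699481  10.59379041 10.90456929 10.67196845]
[0.59462486 0.29576457 0.104     ]
tool delta [ 0.13750534 -0.01436595  0.01417443] heading 11.745821112586631
tilt [ 0.28741657  0.37165099 -0.23266526]
```

{"name": "carry_out", "arguments": {
  "motion": [0.8,0,0,0.02,-0.014,0.015,-1,0,0,0,0.03,0,0,-1,0,0,0,0.02,0,0,-1,0,0,0,0,0,0,-1,0,0,0,0,0,0,-1]
}}

```text
time_s: 3.9
eef_pos: [0.5983, 0.2958, 0.1353]
eef_rot: [0.707, -0.065, 0.701, 0.068]
wrist_force: [-0.6, 0.2, 0.9]
opening: 0.999
```

```bash
cat > d.py <<'E'
from h import *
import sys
a=[float(v) for v in sys.argv[1:]]
T=tcp(); o=ctrl.get_obs(); th=np.radians(a[3])
G=np.array([[0,-np.sin(th),np.cos(th)],[0,np.cos(th),np.sin(th)],[-1,0,0]])
print('t',o['time_s'],'pos',T[:3,3].round(4),'shift',(T[:3,:3].T@(np.array(a[:3])-T[:3,3])).round(4),'turn',R.from_matrix(T[:3,:3].T@G).as_rotvec(degrees=True).round(2),'F',o['wrist_force'].round(1),o['torque'].round(2),'op',round(o['opening'],3),'q',o['q'].round(2))
E
python3 d.py .596 .296 .068 10.9
```

```text
t 3.9 pos [0.5983 0.2958 0.1353] shift [ 0.0673  0.0003 -0.0029] turn [-0.1   0.58 -0.26] F [-0.6  0.2  0.9] [-0.    0.    0.01] op 0.999 q [ 0.28  0.46  1.44  0.    1.22 -1.48]
```

{"name": "carry_out", "arguments": {
  "motion": [0,0.5,0,0.03,0,-0.002,-1,0,0,0,0.02,0,-0.001,-1,0,0,0,0.012,0,0,-1,0,0,0,0.005,0,0,-1,0,0,0,0,0,0,0,0,0,0,0,0,0,1,0,0,0,0,0,0,1,0,0,0,0,0,0,1,0,0,0,0,0,0,1,0,0,0,0,0,0,1]
}}

```text
time_s: 4.9
eef_pos: [0.6008, 0.2976, 0.0758]
eef_rot: [0.709, -0.064, 0.699, 0.069]
wrist_force: [0.2, 0.0, -2.8]
opening: 0.687
```

```bash
python3 d.py .596 .296 .068 10.9
```

```text
t 4.9 pos [0.6008 0.2976 0.0758] shift [ 0.0078 -0.0007 -0.0051] turn [-0.09  0.77 -0.31] F [ 0.2  0.  -2.8] [-0.04 -0.06 -0.05] op 0.687 q [ 0.28  0.54  1.47  0.    1.12 -1.48]
```

{"name": "carry_out", "arguments": {
  "motion": [0,0,0,0,0,0,-0.5,0,0,0,0,0,0,-0.5,0,0,0,0,0,0,-0.5,0,0.8,0,0.004,0,-0.004,-0.5,0,0,0,0.003,0,-0.002,-0.5,0,0,0,0,0,0,-0.5]
}}

```text
time_s: 5.5
eef_pos: [0.5966, 0.2971, 0.0711]
eef_rot: [0.705, -0.064, 0.703, 0.069]
wrist_force: [-0.3, 0.7, 0.0]
opening: 0.749
```

```bash
python3 d.py .596 .296 .068 10.9
```

```text
t 5.5 pos [0.5966 0.2971 0.0711] shift [ 0.0031 -0.001  -0.0008] turn [-0.09  0.2  -0.35] F [-0.3  0.7  0. ] [ 0.06 -0.02 -0.  ] op 0.749 q [ 0.28  0.54  1.47  0.01  1.12 -1.48]
```

{"name": "carry_out", "arguments": {
  "motion": [0,0,0,0.002,0,0,1,0,0,0,0,0,0,1,0,0,0,0,0,0,1,0,0,0,0,0,0,1,0,0,0,-0.005,0,0,1,0,0,0,-0.01,0,0,1,0,0,0,-0.02,0,0,1,0,0,0,-0.03,0,0,1,0,0,0,-0.02,0,0,1,0,0,0,0,0,0,1]
}}

```text
time_s: 6.5
eef_pos: [0.5928, 0.2955, 0.1549]
eef_rot: [0.701, -0.065, 0.707, 0.068]
wrist_force: [0.8, -0.1, -4.0]
opening: 0.691
```

```bash
python3 d.py .596 .296 .15 10.9
python3 - <<'E'
from h import *
P,im=snap('side'); cv2.imwrite('pics/s2.png',cv2.resize(im[60:260,180:500],None,fx=2,fy=2))
find('side',P,['tub','insert_rim','holder','holder_mouth','jar','can'])
E
```

```text
t 6.5 pos [0.5928 0.2955 0.1549] shift [ 0.0049 -0.0001  0.0032] turn [-0.08 -0.42 -0.28] F [ 0.8 -0.1 -4. ] [-0.02 -0.11  0.01] op 0.691 q [ 0.28  0.44  1.43  0.01  1.27 -1.48]
side tub 0.86 [ 0.8344  0.1715 -0.0027] [392. 199.]
side tub 0.8 [0.5929 0.2915 0.0815] [317. 159.]
side tub 0.74 [ 0.3079  0.1522 -0.0046] [228. 205.]
side insert_rim 0.52 [0.5931 0.2941 0.1847] [317. 130.]
side holder 0.58 [ 0.6153 -0.3046 -0.0024] [339. 316.]
side holder_mouth 0.26 [0.5948 0.2914 0.1457] [318. 142.]
side jar 0.96 [ 0.4849 -0.43    0.0025] [280. 367.]
side can 0.64 [0.7316 0.3053 0.001 ] [356. 177.]
side can 0.62 [ 0.4806 -0.2082 -0.0037] [281. 287.]
side can 0.48 [ 0.597   0.0011 -0.0011] [323. 232.]
```

View pics/s2.png

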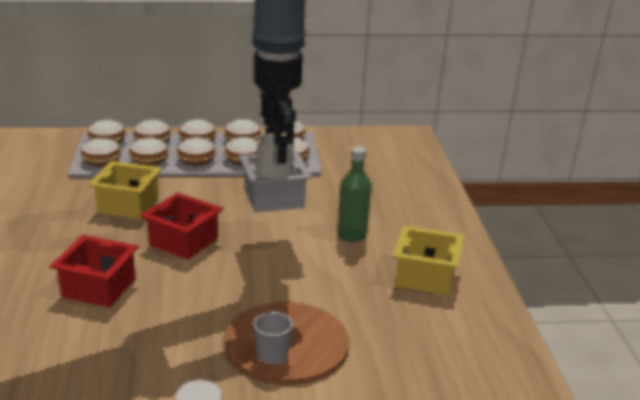

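{"name": "carry_out", "arguments": {
  "motion": [0,0,0,-0.02,-0.02,-0.002,1,0,0,0,-0.02,-0.035,-0.002,1,0,0,0,-0.02,-0.045,-0.002,1,0,0,0,-0.02,-0.045,-0.002,1,0,0,0,-0.02,-0.045,-0.002,1,0,0,0,-0.02,-0.045,-0.002,1,0,0,0,-0.015,-0.045,-0.002,1,0,0,0,0,-0.045,-0.002,1,0,0,0,0,-0.035,-0.002,1,0,0,0,0,-0.02,-0.002,1]
}}

```text
time_s: 7.85
eef_pos: [0.6433, -0.0929, 0.2782]
eef_rot: [0.694, -0.069, 0.714, 0.07]
wrist_force: [-0.0, 0.4, -5.8]
opening: 0.692
```

{"name": "carry_out", "arguments": {
  "motion": [0,0,0,0,-0.01,0,1,0,0,0,0,0,0,1,0,0,0,0,0,0,1,0,0,0,0,0,0,1]
}}

```text
time_s: 8.25
eef_pos: [0.6445, -0.1042, 0.2751]
eef_rot: [0.692, -0.067, 0.715, 0.07]
wrist_force: [0.2, 1.2, -5.3]
opening: 0.693
```

```bash
python3 d.py .48 -.319 .15 5
python3 - <<'E'
from h import *
P,im=snap('wrist','w3.png'); np.savez('P3.npz',a=P[0],b=P[1])
find('wrist',P,['tub','insert_rim','holder','holder_mouth','jar','can','board','measure'])
E
```

```text
t 8.25 pos [ 0.6445 -0.1042  0.2751] shift [ 0.1302 -0.1802 -0.1985] turn [ 6.07 -1.86 -0.34] F [ 0.2  1.2 -5.3] [ 0.01 -0.07 -0.04] op 0.693 q [-0.34  0.34  1.32 -0.01  1.51 -2.1 ]
wrist tub 0.73 [0.8332 0.1755 0.0045] [465. 312.]
wrist insert_rim 0.95 [ 0.644  -0.1082  0.3054] [311. 292.]
wrist holder 0.97 [ 0.6184 -0.3067 -0.0014] [171. 117.]
wrist can 0.94 [ 4.755e-01 -2.078e-01 -2.000e-04] [259.  13.]
wrist board 0.66 [0.5941 0.0015 0.0027] [400. 144.]
wrist measure 0.92 [ 0.5743 -0.0334  0.0152] [381. 124.]
```

View pics/w3.png

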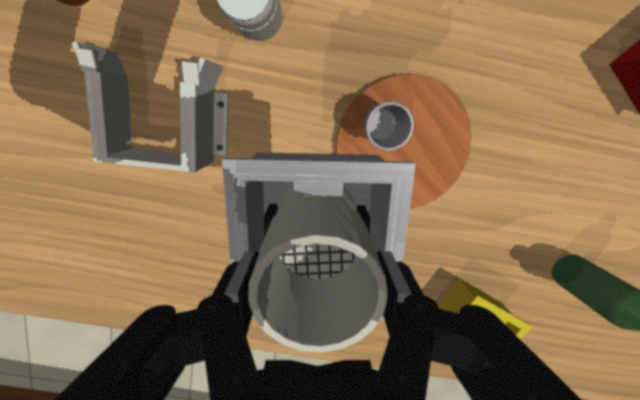

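The tub and insert are held together square to the gripper. The holder is at upper left, with its mouth up near (80..210, 50..70) and its stop at about (95..195, 160). I'll zoom in on it to get its axis.

Run:
```python
import cv2
im=cv2.imread('pics/w3.png')[30:190,50:250]; cv2.imwrite('pics/w3c.png',cv2.resize(im,None,fx=3.75,fy=3.75,interpolation=cv2.INTER_CUBIC))
```

```text
(no output)
```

View pics/w3c.png

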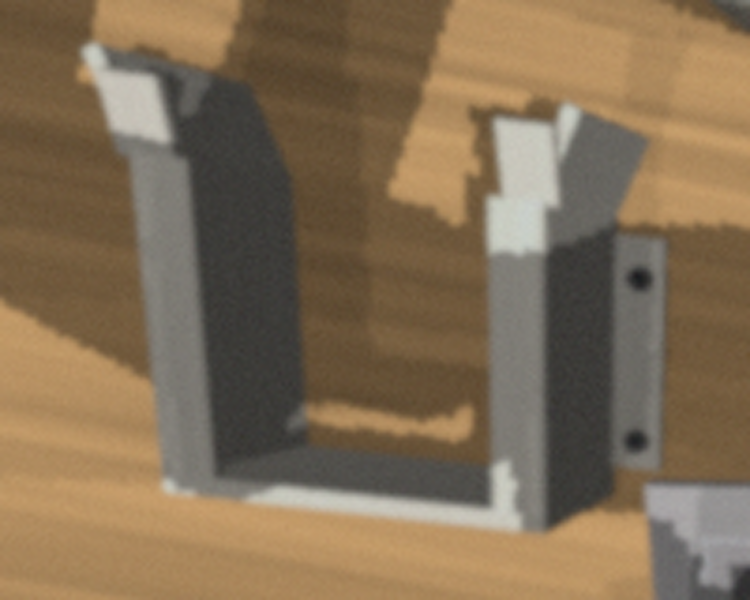

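The crop shows the runner top inner edges: left from (187,157) to (217,472), right from (488,198) to (492,500). The stop's inner top edge runs along about (255,486) to (492,510).

Run:
```python
from h import *
z=np.load('P3.npz'); P=(z['a'],z['b'])
f=lambda c,h: ray(P,np.array(c)/3.75+[50,30],h)[:2]
L=[((187,157),(217,472)),((488,198),(492,500)),((132,155),(165,490)),((546,250),(545,528))]
W=[[f(c,.068) for c in l] for l in L]
for w in W:
    d=w[1]-w[0]; print(np.round(w,4).tolist(),np.degrees(np.arctan2(d[1],d[0])))
s=[f((255,486),.068),f((492,510),.068)]; d=s[1]-s[0]; print('stop',s,np.degrees(np.arctan2(d[1],d[0])))
for th in np.radians([4,5,6,7,8]):
    u=np.array([np.cos(th),np.sin(th)]); n=np.array([-u[1],u[0]])
    print(np.degrees(th),[np.round([q@n for q in w],4).tolist() for w in W],[ (q@u).round(4) for q in s], 'lm',np.array([.616,-.306])@u,np.array([.616,-.306])@n)
for c in ['scene','side']:
    Q,_=snap(c); find(c,Q,['holder','holder_mouth','jar'])
```

```text
[[0.5778, -0.3526], [0.6676, -0.3447]] 5.021858866401026
[[0.5724, -0.2683], [0.6603, -0.2616]] 4.364585027238322
[[0.5803, -0.3679], [0.6763, -0.3604]] 4.432251195612242
[[0.5834, -0.2509], [0.6661, -0.2449]] 4.188659101347516
stop [array([ 0.66981284, -0.33331946]), array([ 0.66349885, -0.26141112])] 95.01804880062356
4.0 [[-0.3921, -0.3905], [-0.3076, -0.307], [-0.4074, -0.4067], [-0.291, -0.2907]] [np.float64(0.6449), np.float64(0.6436)] lm 0.5931539739943493 -0.3482245872058874
5.0 [[-0.4016, -0.4016], [-0.3172, -0.3182], [-0.417, -0.418], [-0.3008, -0.302]] [np.float64(0.6382), np.float64(0.6382)] lm 0.5869862767437318 -0.35852351514863157
6.000000000000001 [[-0.4111, -0.4126], [-0.3267, -0.3292], [-0.4265, -0.4291], [-0.3105, -0.3132]] [np.float64(0.6313), np.float64(0.6325)] lm 0.5806397777869543 -0.36871323335556616
7.0 [[-0.4204, -0.4235], [-0.3361, -0.3401], [-0.4358, -0.4401], [-0.3202, -0.3242]] [np.float64(0.6242), np.float64(0.6267)] lm 0.5741164103290792 -0.3787906379398154
8.0 [[-0.4296, -0.4343], [-0.3454, -0.351], [-0.445, -0.451], [-0.3297, -0.3352]] [np.float64(0.6169), np.float64(0.6207)] lm 0.5674181614510273 -0.38875265922632085
scene holder 0.69 [ 0.6072 -0.31    0.0009] [256. 313.]
scene jar 0.9 [ 0.4816 -0.4251  0.0018] [184. 322.]
side holder 0.88 [ 6.146e-01 -3.072e-01  3.000e-04] [339. 316.]
side jar 0.83 [ 0.4889 -0.4272  0.001 ] [282. 366.]
```

{"name": "carry_out", "arguments": {
  "motion": [0,-0.9,0,0,-0.01,-0.01,1,0,-0.9,0,0,-0.024,-0.025,1,0,0,0,0.01,-0.035,-0.035,1,0,0,0,0.01,-0.035,-0.037,1,0,0,0,0.01,-0.032,-0.035,1,0,0,0,0.01,-0.024,-0.03,1,3,0,0,0.01,-0.015,-0.02,1,3,0,0,0,0,0,1,0,0,0,0,0,0,1]
}}

```text
time_s: 10.0
eef_pos: [0.4808, -0.324, 0.2245]
eef_rot: [0.708, -0.029, 0.705, 0.03]
wrist_force: [0.7, -0.9, -5.8]
opening: 0.69
```

```bash
python3 d.py .4813 -.318 .075 4.7
```

```text
t 10.0 pos [ 0.4808 -0.324   0.2245] shift [0.1495 0.0058 0.0002] turn [ 0.08  0.3  -0.07] F [ 0.7 -0.9 -5.8] [ 0.04 -0.01 -0.01] op 0.69 q [-0.8   0.19  1.6   0.    1.34 -2.46]
```

Run:
```python
from h import *
P,im=snap('wrist','w4.png'); np.savez('P4.npz',a=P[0],b=P[1])
find('wrist',P,['insert_rim','insert','tub_top','jar','can','holder'])
```

```text
wrist insert_rim 0.8 [ 0.4794 -0.3272  0.2549] [313. 293.]
wrist insert 0.55 [ 0.4816 -0.3265  0.1587] [315. 215.]
wrist tub_top 0.34 [ 0.48   -0.3271  0.2538] [313. 293.]
wrist jar 0.86 [ 0.4815 -0.4278 -0.0009] [233. 159.]
wrist can 0.93 [ 4.813e-01 -2.043e-01  3.000e-04] [415. 174.]
```

View pics/w4.png

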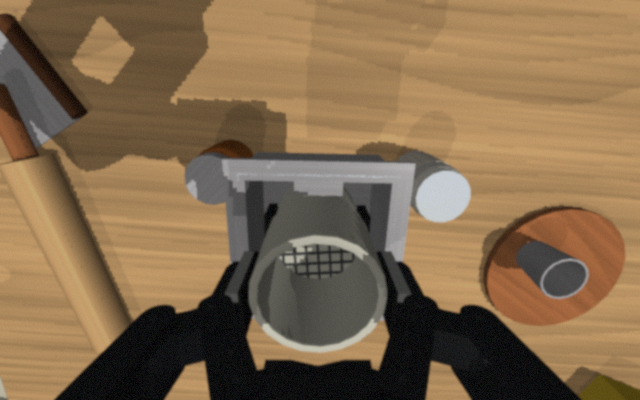

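The tub's flange rear edge runs from about (222,160) to (414,164). The jar at (218,175) and the can at (440,190) sit on either side of it, with room.

```bash
python3 - <<'E'
from h import *
z=np.load('P4.npz'); P=(z['a'],z['b']); T=tcp()
h=.2245-.012
a,b,c,d=[ray(P,p,h) for p in [(222,159.5),(414.5,163.5),(229,240),(406,240)]]
f=lambda p,q: np.degrees(np.arctan2(*(q-p)[1::-1]))
print('len',np.linalg.norm(b-a),'yaw rear-90',f(a,b)-90,'L',f(a,c),'R',f(b,d),'heading',np.degrees(np.arctan2(T[1,2],T[0,2])))
m=(a+b)/2; th=np.radians(4.7); print('tub centre',m[:2]+.05*np.array([np.cos(th),np.sin(th)]),'tcp',T[:3,3])
E
python3 d.py .4813 -.318 .075 4.7
```

```text
len 0.09906700731784408 yaw rear-90 3.5538249449543713 L 3.8132527312371733 R 4.510426969771229 heading 5.056934925015809
tub centre [ 0.47990046 -0.32456427] tcp [ 0.48270371 -0.32223611  0.22472346]
t 10.35 pos [ 0.4827 -0.3222  0.2247] shift [ 0.1497  0.0042 -0.0019] turn [ 0.36  0.32 -0.06] F [ 0.   0.3 -6. ] [-0.   -0.01 -0.03] op 0.693 q [-0.8   0.2   1.6   0.01  1.34 -2.46]
```

{"name": "carry_out", "arguments": {
  "motion": [-0.7,0.3,0,0.015,0.0065,0.001,1,0,0,0,0.025,0,0,1,0,0,0,0.03,0,0,1,0,0,0,0.03,0,0,1,0,0,0,0.02,0,0,1,0,0,0,0.01,0,0,1,0,0,0,0,0,0,1,0,0,0,0,0,0,1]
}}

```text
time_s: 11.15
eef_pos: [0.4856, -0.309, 0.0864]
eef_rot: [0.706, -0.039, 0.706, 0.041]
wrist_force: [0.6, -0.6, -5.3]
opening: 0.692
```

```bash
python3 d.py .484 -.316 .075 5.5
```

```text
t 11.15 pos [ 0.4856 -0.309   0.0864] shift [ 0.0113 -0.0068 -0.0023] turn [ 0.99 -0.02 -0.12] F [ 0.6 -0.6 -5.3] [-0.06 -0.02  0.02] op 0.692 q [-0.77  0.35  1.71  0.    1.08 -2.46]
```

{"name": "carry_out", "arguments": {
  "motion": [0.9,0,0,0.003,-0.006,-0.002,1,0,0,0,0.004,0,0,1,0,0,0,0,0,0,1,0,0,0,0,0,0,1]
}}

```text
time_s: 11.55
eef_pos: [0.4863, -0.3178, 0.0826]
eef_rot: [0.708, -0.035, 0.705, 0.033]
wrist_force: [-1.3, -0.8, -5.7]
opening: 0.693
```

```bash
python3 d.py .484 -.316 .075 5.5
```

```text
t 11.55 pos [ 0.4863 -0.3178  0.0826] shift [ 0.0076  0.0021 -0.0021] turn [0.03 0.23 0.2 ] F [-1.3 -0.8 -5.7] [ 0.   -0.04  0.04] op 0.693 q [-0.78  0.36  1.71  0.    1.07 -2.45]
```

{"name": "carry_out", "arguments": {
  "motion": [0,0,0,0.004,0.001,-0.001,1,0,0,0,0.002,0,0,1,0,0,0,0,0,0,1,0,0,0,0.002,0,0,1,0,0,0,0,0,0,1]
}}

```text
time_s: 12.05
eef_pos: [0.4854, -0.3172, 0.0747]
eef_rot: [0.708, -0.036, 0.704, 0.033]
wrist_force: [0.3, 0.4, -5.6]
opening: 0.69
```

```bash
python3 d.py .484 -.316 .075 5.5
```

```text
t 12.05 pos [ 0.4854 -0.3172  0.0747] shift [-0.0003  0.0013 -0.0012] turn [0.03 0.28 0.25] F [ 0.3  0.4 -5.6] [0.05 0.04 0.01] op 0.69 q [-0.78  0.37  1.71  0.    1.05 -2.45]
```

{"name": "carry_out", "arguments": {
  "motion": [0,0,0,0.0015,0.001,0,1,0,0,0,0,0,0,1,0,0,0,0,0,0,1]
}}

```text
time_s: 12.35
eef_pos: [0.4858, -0.3167, 0.0737]
eef_rot: [0.708, -0.036, 0.704, 0.032]
wrist_force: [-1.0, 0.5, -5.7]
opening: 0.693
```

{"name": "carry_out", "arguments": {
  "motion": [0,0,0,0.001,0,0,1,0,0,0,0,0,0,1,0,0,0,0,0,0,1]
}}

```text
time_s: 12.65
eef_pos: [0.486, -0.3168, 0.0733]
eef_rot: [0.709, -0.036, 0.704, 0.032]
wrist_force: [-0.7, -0.4, -3.3]
opening: 0.694
```

{"name": "carry_out", "arguments": {
  "motion": [0,0.2,0.2,-0.0015,0.001,0.006,1,0,0,0,0,0,0.01,1,0,0,0,0,0,0.01,1,0,0,0,0,0,0.01,1,0,0,0,0,0,0,1,0,0,0,0,0,0,1]
}}

```text
time_s: 13.25
eef_pos: [0.5255, -0.3111, 0.0738]
eef_rot: [0.707, -0.035, 0.706, 0.034]
wrist_force: [-0.3, 0.1, -5.0]
opening: 0.691
```

```bash
python3 d.py .6186 -.3046 .075 5.5
```

```text
t 13.25 pos [ 0.5255 -0.3111  0.0738] shift [-0.001  -0.0026  0.0933] turn [0.07 0.12 0.07] F [-0.3  0.1 -5. ] [-0.02  0.03  0.02] op 0.691 q [-0.73  0.44  1.63  0.    1.08 -2.4 ]
```

{"name": "carry_out", "arguments": {
  "motion": [0,0,0,-0.0015,-0.001,0.008,1,0,0,0,0,0,0.01,1,0,0,0,-0.0005,0,0.01,1,0,0,0,0,0,0.01,1,0,0,0,0,0,0,1,0,0,0,0,0,0,1]
}}

```text
time_s: 13.85
eef_pos: [0.5669, -0.308, 0.0756]
eef_rot: [0.707, -0.035, 0.706, 0.034]
wrist_force: [-0.4, 0.1, -5.1]
opening: 0.695
```

```bash
python3 d.py .6186 -.3046 .075 5.5
```

```text
t 13.85 pos [ 0.5669 -0.308   0.0756] shift [ 0.0007 -0.0017  0.0518] turn [0.07 0.11 0.05] F [-0.4  0.1 -5.1] [0.04 0.04 0.02] op 0.695 q [-0.68  0.5   1.53  0.    1.11 -2.35]
```

{"name": "carry_out", "arguments": {
  "motion": [0,0,0,0.0005,-0.001,0.008,1,0,0,0,0,0,0.01,1,0,0,0,0,0,0.01,1,0,0,0,0,0,0.005,1,0,0,0,0,0,0,1]
}}

```text
time_s: 14.35
eef_pos: [0.6024, -0.3055, 0.0749]
eef_rot: [0.707, -0.034, 0.706, 0.034]
wrist_force: [0.6, -0.4, -5.9]
opening: 0.692
```

```bash
python3 d.py .6186 -.3046 .075 5.5
```

```text
t 14.35 pos [ 0.6024 -0.3055  0.0749] shift [-0.0001 -0.0007  0.0162] turn [0.05 0.09 0.03] F [ 0.6 -0.4 -5.9] [-0.02 -0.    0.01] op 0.692 q [-0.64  0.56  1.44  0.    1.14 -2.31]
```

{"name": "carry_out", "arguments": {
  "motion": [0,0,0,0,0,0.008,1,0,0,0,0,0,0.004,1,0,0,0,0,0,0.002,1,0,0,0,0,0,0,1]
}}

```text
time_s: 14.75
eef_pos: [0.617, -0.3039, 0.0744]
eef_rot: [0.706, -0.034, 0.706, 0.034]
wrist_force: [-0.6, -0.6, -4.6]
opening: 0.692
```

{"name": "carry_out", "arguments": {
  "motion": [0,0,0,0,0,0.003,1,0,0,0,0,0,0,1,0,0,0,0,0,0,1]
}}

```text
time_s: 15.05
eef_pos: [0.6181, -0.3038, 0.0736]
eef_rot: [0.705, -0.034, 0.708, 0.035]
wrist_force: [0.6, -0.2, -6.5]
opening: 0.693
```

{"name": "carry_out", "arguments": {
  "motion": [0,0,0,0,0,0.003,1,0,0,0,0,0,0,1,0,0,0,0,0,0,1]
}}

```text
time_s: 15.35
eef_pos: [0.6192, -0.3037, 0.0731]
eef_rot: [0.703, -0.033, 0.709, 0.035]
wrist_force: [-1.7, -0.1, -4.3]
opening: 0.69
```

{"name": "carry_out", "arguments": {
  "motion": [0,0,0,-0.001,0,0.006,1,0,0,0,0,0,0.003,1]
}}

```text
time_s: 15.55
eef_pos: [0.6203, -0.3037, 0.0729]
eef_rot: [0.697, -0.032, 0.716, 0.036]
wrist_force: [-14.3, -1.0, 1.4]
opening: 0.689
```

```bash
python3 d.py .6186 -.3046 .075 5.5
python3 - <<'E'
from h import *
P,im=snap('scene'); cv2.imwrite('pics/sc3.png',cv2.resize(im[200:360,150:350],None,fx=4,fy=3.75,interpolation=cv2.INTER_CUBIC))
P,im=snap('wrist','w5.png'); np.savez('P5.npz',a=P[0],b=P[1])
E
```

```text
t 15.55 pos [ 0.6203 -0.3037  0.0729] shift [-0.002  -0.0008 -0.0018] turn [ 0.   -1.5  -0.35] F [-14.3  -1.    1.4] [-0.17  2.42 -0.04] op 0.689 q [-0.62  0.61  1.37 -0.01  1.19 -2.28]
```

View pics/w5.png

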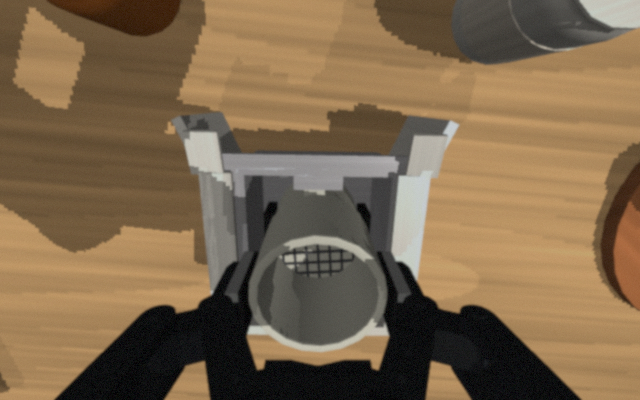

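The tub sits between the runners, with its rear flange edge at row ~155 just inside the mouth lips. A force of -14 N shows it pressing on the stop.

```bash
python3 - <<'E'
from h import *
z=np.load('P5.npz'); P=(z['a'],z['b']); u=np.array([np.cos(np.radians(4.7)),np.sin(np.radians(4.7))]); H=np.array([.6158,-.3069])
n=np.array([-u[1],u[0]])
for p,h in [((228,155),.061),((396,158),.061),((190,172),.068),((412,176),.068),((250,335),.068),((385,335),.068)]:
    w=ray(P,p,h)[:2]-H; print(p,(w@u).round(4),(w@n).round(4))
E
python3 d.py .6186 -.3046 .075 5.5
```

```text
(228, 155) -0.049 -0.0449
(396, 158) -0.0486 0.042
(190, 172) -0.0414 -0.0625
(412, 176) -0.0407 0.049
(250, 335) 0.0577 -0.0377
(385, 335) 0.0571 0.0432
t 15.65 pos [ 0.6204 -0.3036  0.073 ] shift [-0.002  -0.0008 -0.002 ] turn [ 0.   -1.48 -0.35] F [-17.   -1.    3.2] [-0.17  2.77  0.02] op 0.691 q [-0.62  0.61  1.37 -0.01  1.19 -2.28]
```

{"name": "carry_out", "arguments": {
  "motion": [0,-1.4,0,0,0,0.001,1,0,0,0,0,0,0,1,0,0,0,0,0,0,1]
}}

```text
time_s: 15.95
eef_pos: [0.6193, -0.304, 0.0727]
eef_rot: [0.704, -0.031, 0.708, 0.036]
wrist_force: [-1.2, 0.6, -5.5]
opening: 0.692
```

```bash
python3 d.py .6186 -.3046 .075 5.5
```

```text
t 15.95 pos [ 0.6193 -0.304   0.0727] shift [-0.0023 -0.0005 -0.0008] turn [-0.06 -0.29 -0.42] F [-1.2  0.6 -5.5] [-0.03  0.36  0.09] op 0.692 q [-0.63  0.59  1.39  0.    1.17 -2.3 ]
```

{"name": "carry_out", "arguments": {
  "motion": [0,0,0,0.0015,0,0.001,1,0,0,0,0.0005,0,0,1,3,0,0,0,0,0,1,6,0,0,0,-0.0002,0,1,6,0,0,0,-0.0002,0,1,6,0,0,0,-0.0002,0,1]
}}

```text
time_s: 16.55
eef_pos: [0.6192, -0.3042, 0.0729]
eef_rot: [0.696, 0.1, 0.705, -0.097]
wrist_force: [-4.3, -0.7, -2.4]
opening: 0.691
```

```bash
python3 d.py .6193 -.304 .073 5.5
```

```text
t 16.55 pos [ 0.6192 -0.3042  0.0729] shift [-0.0001  0.0002 -0.    ] turn [-21.53  -0.74  -0.26] F [-4.3 -0.7 -2.4] [-0.13  0.86  0.3 ] op 0.691 q [-0.63  0.6   1.38 -0.    1.17 -1.92]
```

{"name": "carry_out", "arguments": {
  "motion": [6,0,0,0,-0.0002,0,1,6,0,0,0,-0.0002,0,1,6,0,0,0,-0.0002,0,1,6,0,0,0,-0.0002,0,1,6,0,0,0,-0.0002,0,1,3,0,0,0,-0.0002,0,1,0,0,0,0,0,0,1]
}}

```text
time_s: 17.25
eef_pos: [0.6189, -0.3051, 0.0744]
eef_rot: [0.634, 0.299, 0.646, -0.302]
wrist_force: [-3.4, -2.5, -4.9]
opening: 0.695
```

```bash
python3 d.py .6193 -.304 .073 5.5
python3 - <<'E'
from h import *
P,im=snap('wrist','w6.png'); P,im=snap('scene','sc6.png')
E
```

```text
t 17.25 pos [ 0.6189 -0.3051  0.0744] shift [ 0.0014  0.001  -0.0006] turn [-55.76  -1.01   0.22] F [-3.4 -2.5 -4.9] [-0.29  0.7   0.02] op 0.695 q [-0.63  0.6   1.38 -0.01  1.18 -1.32]
```

View pics/w6.png

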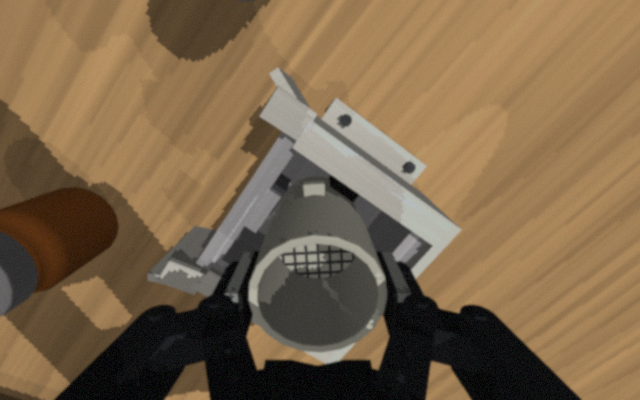

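The insert turned with the gripper. Its nib at (315,187) now points along the tool axis, about 56° from the tub's x. Next I pull it up.

{"name": "carry_out", "arguments": {
  "motion": [0,0,0,-0.004,0,0,1,0,0,0,-0.006,0,0,1,0,0,0,-0.008,0,0,1,0,0,0,-0.01,0,0,1]
}}

```text
time_s: 17.75
eef_pos: [0.6194, -0.3047, 0.1014]
eef_rot: [0.634, 0.298, 0.647, -0.3]
wrist_force: [-2.1, -1.9, -7.9]
opening: 0.691
```

```bash
python3 d.py .6189 -.305 .16 -50.5
```

```text
t 17.75 pos [ 0.6194 -0.3047  0.1014] shift [-0.0586 -0.0012 -0.0009] turn [ 0.49 -0.85  0.61] F [-2.1 -1.9 -7.9] [-0.46  0.36 -0.01] op 0.691 q [-0.63  0.57  1.37 -0.01  1.22 -1.32]
```

{"name": "carry_out", "arguments": {
  "motion": [0,-0.5,0.3,-0.012,0,0,1,0,0,0,-0.012,0,0,1,0,0,0,-0.014,0,0,1,0,0,0,-0.015,0,0,1,0,0,0,-0.02,0,0,1,0,0,0,-0.03,0,0,1,0,0,0,-0.03,0,0,1,0,0,0,0,0,0,1,0,0,0,0,0,0,1]
}}

```text
time_s: 18.65
eef_pos: [0.626, -0.3056, 0.2592]
eef_rot: [0.647, 0.298, 0.635, -0.299]
wrist_force: [-0.4, 0.6, -2.4]
opening: 0.691
```

```bash
python3 d.py .6189 -.305 .16 -50.5
python3 - <<'E'
from h import *
H=np.array([.6158,-.3069]); a=np.radians(4.7); u=np.array([np.cos(a),np.sin(a)]); n=np.array([-u[1],u[0]])
for c in ['scene','side']:
    P,im=snap(c,c+'7.png')
    find(c,P,['tub','tub_top','insert','insert_rim','board','measure','jar','can','bottle'])
    for d in ctrl.landmark_of(c,'tub_top'):
        w=world(P,d['point'])[:2]-H
        if np.linalg.norm(w)<.1: print('tub in holder',w@u,w@n,d['conf'])
E
```

```text
t 18.65 pos [ 0.626  -0.3056  0.2592] shift [ 0.0991 -0.0055 -0.0066] turn [ 0.58  0.94 -0.29] F [-0.4  0.6 -2.4] [ 0.03  0.07 -0.04] op 0.691 q [-0.62  0.42  1.25  0.    1.45 -1.32]
scene tub 0.97 [3.273e-01 4.305e-01 3.000e-04] [331. 126.]
scene tub 0.78 [0.4297 0.2984 0.0028] [334. 154.]
scene tub 0.72 [ 0.6162 -0.3029 -0.0015] [261. 313.]
scene tub_top 0.95 [0.3277 0.4316 0.0588] [331. 113.]
scene tub_top 0.83 [ 0.6161 -0.3062  0.062 ] [256. 301.]
scene tub_top 0.81 [0.8311 0.1748 0.0573] [429. 213.]
scene insert 0.77 [ 0.6263 -0.3049  0.1929] [252. 271.]
scene insert_rim 0.83 [ 0.6204 -0.3007  0.2888] [244. 239.]
scene board 0.78 [ 0.5939  0.0049 -0.0008] [325. 228.]
scene measure 0.91 [ 0.5681 -0.0339  0.0118] [310. 230.]
scene measure 0.3 [ 0.7286  0.3096 -0.0014] [413. 186.]
scene jar 0.72 [ 0.4802 -0.4269 -0.    ] [183. 322.]
scene can 0.55 [ 0.6159 -0.3074  0.0604] [256. 301.]
scene bottle 0.88 [0.7293 0.3099 0.0009] [413. 186.]
scene bottle 0.6 [ 0.6243 -0.3036  0.2341] [248. 258.]
tub in holder 0.00035150447141174437 0.0006445101164147011 0.83
side tub 0.91 [ 0.3091  0.1539 -0.0012] [228. 204.]
side tub 0.88 [ 0.6168 -0.3039 -0.0007] [340. 316.]
side tub 0.8 [ 0.3308  0.4311 -0.0005] [244. 162.]
side tub_top 0.88 [0.3304 0.4311 0.0559] [243. 148.]
side tub_top 0.83 [0.8352 0.173  0.0574] [395. 183.]
side tub_top 0.74 [ 0.6201 -0.3079  0.0591] [343. 298.]
side insert 0.83 [ 0.6275 -0.3057  0.1874] [350. 253.]
side insert_rim 0.86 [ 0.6259 -0.3036  0.2891] [352. 210.]
side board 0.89 [ 0.5976  0.0025 -0.005 ] [323. 233.]
side board 0.37 [ 0.4799 -0.2102 -0.0011] [280. 287.]
side measure 0.76 [ 0.5759 -0.0338  0.0092] [316. 237.]
side measure 0.37 [ 6.168e-01 -3.042e-01  3.000e-04] [340. 315.]
side jar 0.89 [ 0.4868 -0.4249  0.0031] [281. 364.]
side can 0.56 [ 0.4813 -0.2087 -0.002 ] [281. 287.]
tub in holder 0.004254036520165481 -0.0013059069637357272 0.74
```

{"name": "carry_out", "arguments": {
  "motion": [-5,0,0,0,0,0,1,-7,0,0,0,0,0,1,-7,0,0,0,0,0,1,-7,0,0,0,0,0,1,-7,0,0,0,0,0,1,-7,0,0,0,0,0,1,-7,0,0,0,0,0,1,-3,0,0,0,0,0,1,0,0,0,0,0,0,1]
}}

```text
time_s: 20.65
eef_pos: [0.6257, -0.3056, 0.2582]
eef_rot: [0.712, -0.016, 0.702, 0.01]
wrist_force: [0.2, -0.5, -1.3]
opening: 0.693
```

```bash
python3 d.py .619 .0385 .20 0
```

```text
t 20.65 pos [ 0.6257 -0.3056  0.2582] shift [0.0551 0.3446 0.0054] turn [2.14 0.74 0.51] F [ 0.2 -0.5 -1.3] [ 0.07 -0.07 -0.03] op 0.693 q [-0.62  0.42  1.25  0.    1.45 -2.23]
```

{"name": "carry_out", "arguments": {
  "motion": [0,0.7,0.5,0,0.02,0.001,1,0,0,0,0,0.035,0.001,1,0,0,0,0,0.045,0.001,1,0,0,0,0,0.045,0.001,1,0,0,0,0,0.045,0.001,1,0,0,0,0.01,0.045,0,1,0,0,0,0.01,0.04,0,1,0,0,0,0.015,0.03,0,1,0,0,0,0.015,0.015,0,1,0,0,0,0,0,0,1]
}}

```text
time_s: 21.65
eef_pos: [0.6188, 0.0329, 0.2074]
eef_rot: [0.707, -0.007, 0.707, 0.009]
wrist_force: [-0.8, -1.1, -2.1]
opening: 0.691
```

{"name": "carry_out", "arguments": {
  "motion": [0,0,0,0,0,0,1,0,0,0,0,0,0,1]
}}

```text
time_s: 21.85
eef_pos: [0.619, 0.0319, 0.2077]
eef_rot: [0.707, -0.007, 0.707, 0.008]
wrist_force: [0.2, -0.4, -1.2]
opening: 0.689
```

```bash
python3 d.py .619 .0385 .082 0
python3 - <<'E'
from h import *
for c in ['wrist','side']:
    P,im=snap(c,c+'8.png'); find(c,P,['insert','insert_rim','board','measure'],1)
E
```

```text
t 21.85 pos [0.619  0.0319 0.2077] shift [0.1257 0.0064 0.0002] turn [ 1.21 -0.03 -0.11] F [ 0.2 -0.4 -1.2] [-0.01 -0.02 -0.05] op 0.689 q [-0.14  0.3   1.51  0.    1.33 -1.73]
wrist insert 0.98 [0.6186 0.0296 0.1395] [315. 213.]
wrist insert_rim 0.86 [0.6205 0.0291 0.2387] [313. 300.]
wrist board 0.68 [5.927e-01 4.000e-04 1.600e-03] [291. 147.]
wrist measure 0.69 [ 0.5745 -0.036   0.0137] [256. 131.]
side insert 0.87 [0.621  0.0278 0.1379] [332. 186.]
side insert_rim 0.76 [0.618  0.0309 0.2384] [332. 153.]
side board 0.82 [ 0.599   0.0027 -0.0028] [323. 232.]
side measure 0.92 [ 0.5736 -0.0316  0.01  ] [315. 236.]
```

{"name": "carry_out", "arguments": {
  "motion": [0,0,0,0.02,0.007,0,1,0,0,0,0.03,0,0,1,0,0,0,0.03,0,0,1,0,0,0,0.018,0,0,1,0,0,0,0.008,0,0,1,0,0,0,0,0,0,1,0,0,0,0,0,0,1]
}}

```text
time_s: 23.05
eef_pos: [0.6212, 0.0397, 0.1011]
eef_rot: [0.709, -0.007, 0.705, 0.008]
wrist_force: [-0.0, 0.3, -1.3]
opening: 0.691
```

```bash
python3 d.py .619 .0385 .082 0
```

```text
t 23.05 pos [0.6212 0.0397 0.1011] shift [ 0.0191 -0.0012 -0.0023] turn [ 1.26  0.3  -0.09] F [-0.   0.3 -1.3] [-0.02  0.02 -0.01] op 0.691 q [-0.13  0.42  1.58  0.    1.13 -1.72]
```

{"name": "carry_out", "arguments": {
  "motion": [0,0.3,0,0.01,0,-0.001,1,0,0,0,0.004,0,0,1,0,0,0,0,0,0,1,0,0,0,0,0,0,1]
}}

```text
time_s: 23.45
eef_pos: [0.6225, 0.0394, 0.0894]
eef_rot: [0.709, -0.008, 0.705, 0.008]
wrist_force: [-0.3, 0.6, -1.8]
opening: 0.69
```

{"name": "carry_out", "arguments": {
  "motion": [0,0,0,0.002,0,0,1,0,0,0,0,0,0,1,0,0,0,0,0,0,1]
}}

```text
time_s: 23.75
eef_pos: [0.623, 0.0394, 0.088]
eef_rot: [0.709, -0.008, 0.705, 0.008]
wrist_force: [-0.9, -0.2, -1.1]
opening: 0.692
```

{"name": "carry_out", "arguments": {
  "motion": [0,0,0,0.002,0,0,1,0,0,0,0,0,0,1,0,0,0,0,0,0,1]
}}

```text
time_s: 24.05
eef_pos: [0.6231, 0.0394, 0.0861]
eef_rot: [0.709, -0.008, 0.705, 0.008]
wrist_force: [0.3, 0.4, -1.0]
opening: 0.693
```

{"name": "carry_out", "arguments": {
  "motion": [0,0,0,0.002,0,-0.001,1,0,0,0,0,0,0,1,0,0,0,0.001,0,0,1,0,0,0,0,0,0,1]
}}

```text
time_s: 24.45
eef_pos: [0.6219, 0.0394, 0.0827]
eef_rot: [0.709, -0.008, 0.705, 0.008]
wrist_force: [-0.0, 0.6, -1.1]
opening: 0.691
```

{"name": "carry_out", "arguments": {
  "motion": [0,0,0,0.0015,0,0,1,0,0,0,0,0,0,1,0,0,0,0,0,0,1]
}}

```text
time_s: 24.75
eef_pos: [0.622, 0.0394, 0.0811]
eef_rot: [0.709, -0.008, 0.705, 0.008]
wrist_force: [0.0, -0.0, -1.6]
opening: 0.686
```

{"name": "carry_out", "arguments": {
  "motion": [0,0,0,0.0015,0,0,1,0,0,0,0,0,0,1,0,0,0,0,0,0,1]
}}

```text
time_s: 25.05
eef_pos: [0.6223, 0.0393, 0.0797]
eef_rot: [0.71, -0.008, 0.705, 0.008]
wrist_force: [0.6, -0.6, -0.1]
opening: 0.691
```

{"name": "carry_out", "arguments": {
  "motion": [0,0,0,0.0015,0,0,1,0,0,0,0,0,0,1,0,0,0,0,0,0,1]
}}

```text
time_s: 25.35
eef_pos: [0.6234, 0.0393, 0.08]
eef_rot: [0.71, -0.008, 0.704, 0.008]
wrist_force: [0.3, -0.3, -1.4]
opening: 0.694
```

```bash
python3 d.py .622 .0393 .08 0
```

```text
t 25.35 pos [0.6234 0.0393 0.08  ] shift [ 0.      0.0001 -0.0014] turn [ 1.26  0.55 -0.01] F [ 0.3 -0.3 -1.4] [-0.    0.02  0.05] op 0.694 q [-0.13  0.45  1.59  0.    1.09 -1.72]
```

{"name": "carry_out", "arguments": {
  "motion": [0,0.5,0,0.002,0,0,1,0,0,0,0,0,0,1,0,0,0,0,0,0,1]
}}

```text
time_s: 25.65
eef_pos: [0.6247, 0.0392, 0.0798]
eef_rot: [0.708, -0.008, 0.706, 0.008]
wrist_force: [-0.3, 1.1, -2.4]
opening: 0.693
```

```bash
python3 d.py .622 .0393 .08 0
```

```text
t 25.65 pos [0.6247 0.0392 0.0798] shift [-0.0003  0.0002 -0.0027] turn [1.26 0.17 0.01] F [-0.3  1.1 -2.4] [ 0.02 -0.   -0.05] op 0.693 q [-0.13  0.46  1.58  0.    1.1  -1.72]
```

{"name": "carry_out", "arguments": {
  "motion": [0,0,0,0.002,0,-0.002,1,0,0,0,0,0,0,1,0,0,0,0,0,0,1]
}}

```text
time_s: 25.95
eef_pos: [0.6248, 0.039, 0.0797]
eef_rot: [0.71, -0.008, 0.704, 0.008]
wrist_force: [-0.5, -0.7, -0.2]
opening: 0.689
```

{"name": "carry_out", "arguments": {
  "motion": [0,0,0,0.002,0,0,1,0,0,0,0,0,0,1,0,0,0,0,0,0,1]
}}

```text
time_s: 26.25
eef_pos: [0.6258, 0.0389, 0.0797]
eef_rot: [0.711, -0.008, 0.704, 0.007]
wrist_force: [0.7, -0.2, -0.6]
opening: 0.693
```

```bash
python3 d.py .622 .0393 .08 0
```

```text
t 26.25 pos [0.6258 0.0389 0.0797] shift [-0.0004  0.0005 -0.0038] turn [1.24 0.56 0.04] F [ 0.7 -0.2 -0.6] [ 0.06 -0.02  0.03] op 0.693 q [-0.13  0.45  1.59  0.    1.09 -1.72]
```

{"name": "carry_out", "arguments": {
  "motion": [0,0.6,0,0,0,0,1,0,0,0,0,0,0,1,0,0,0,0,0,0,-0.4,0,0,0,0,0,0,-0.5,0,0,0,0,0,0,-0.6,0,0,0,0,0,0,-0.7,0,0,0,0,0,0,-0.7]
}}

```text
time_s: 26.95
eef_pos: [0.6247, 0.0389, 0.078]
eef_rot: [0.706, -0.008, 0.709, 0.007]
wrist_force: [0.3, 0.2, 0.0]
opening: 0.85
```

{"name": "carry_out", "arguments": {
  "motion": [0,0,0,-0.005,0,0,-0.7,0,0,0,-0.015,0,0,-0.7,0,0,0,-0.03,0,0,-0.7,0,0,0,-0.04,0,0,-0.7,0,0,0,-0.03,0,0,-0.7,0,0,0,0,0,0,-0.7,0,0,0,0,0,0,-0.7]
}}

```text
time_s: 27.65
eef_pos: [0.6253, 0.039, 0.208]
eef_rot: [0.706, -0.008, 0.708, 0.007]
wrist_force: [-0.3, 1.2, -0.4]
opening: 0.851
```

```bash
python3 d.py .622 .0393 .08 0
python3 - <<'E'
from h import *
for c in ['wrist','scene','side']:
    P,im=snap(c,c+'9.png'); find(c,P,['insert','insert_rim','board','measure','tub_top','jar','can','bottle'],3)
s=cv2.imread('pics/side9.png')[120:390,220:460]; w=cv2.imread('pics/wrist9.png')
cv2.imwrite('pics/f9.png',np.hstack([cv2.resize(s,(400,450)),cv2.resize(w[:,100:460],(400,450))]))
E
```

```text
t 27.65 pos [0.6253 0.039  0.208 ] shift [ 0.128   0.0005 -0.0029] turn [ 1.25 -0.14  0.05] F [-0.3  1.2 -0.4] [ 0.07 -0.    0.03] op 0.851 q [-0.13  0.32  1.49 -0.    1.34 -1.72]
wrist insert 0.57 [0.6247 0.0377 0.0105] [317. 172.]
wrist insert_rim 0.82 [0.626  0.035  0.1124] [314. 202.]
wrist board 0.64 [ 5.936e-01  5.000e-04 -6.000e-04] [285. 142.]
wrist measure 0.8 [ 0.577  -0.0375  0.0144] [248. 128.]
wrist jar 0.36 [ 0.6172 -0.3057  0.0007] [ 21. 157.]
wrist can 0.56 [ 0.4792 -0.2046  0.0006] [82. 24.]
wrist can 0.34 [0.5913 0.0022 0.0016] [287. 140.]
wrist bottle 0.96 [7.296e-01 3.124e-01 6.000e-04] [529. 254.]
scene insert 0.6 [0.6173 0.0384 0.1104] [339. 198.]
scene insert_rim 0.96 [0.6194 0.0374 0.109 ] [339. 199.]
scene board 0.64 [0.6229 0.0401 0.0572] [340. 212.]
scene board 0.57 [ 0.6104 -0.3086  0.002 ] [257. 313.]
scene board 0.55 [0.5944 0.0028 0.0024] [325. 228.]
scene measure 0.62 [ 0.5713 -0.0338  0.0116] [311. 231.]
scene tub_top 0.94 [0.3065 0.1585 0.0597] [280. 149.]
scene tub_top 0.68 [0.8313 0.1753 0.0606] [429. 212.]
scene tub_top 0.65 [ 0.6155 -0.3058  0.0596] [256. 301.]
scene jar 0.55 [ 0.4773 -0.4261 -0.0019] [183. 322.]
scene can 0.68 [ 0.4728 -0.2111 -0.0009] [243. 259.]
scene bottle 0.64 [ 0.7293  0.3077 -0.0024] [413. 187.]
side insert 0.84 [0.6276 0.0375 0.0099] [332. 221.]
side insert_rim 0.96 [0.6235 0.0382 0.11  ] [332. 192.]
side board 0.63 [ 0.5981  0.0017 -0.0042] [323. 233.]
side measure 0.63 [ 0.5758 -0.0333  0.0085] [316. 237.]
side measure 0.35 [ 0.5958  0.0038 -0.0021] [322. 232.]
side tub_top 0.78 [0.3295 0.4322 0.0582] [242. 147.]
side tub_top 0.76 [0.309  0.1578 0.0544] [227. 188.]
side tub_top 0.62 [ 0.62   -0.306   0.0557] [343. 299.]
side jar 0.61 [ 0.4905 -0.4273 -0.0011] [283. 367.]
side jar 0.3 [ 0.6195 -0.3081  0.0605] [343. 298.]
side can 0.7 [ 0.479  -0.2103 -0.0012] [280. 287.]
side bottle 0.85 [ 0.7323  0.3066 -0.0018] [356. 178.]
```

View pics/f9.png

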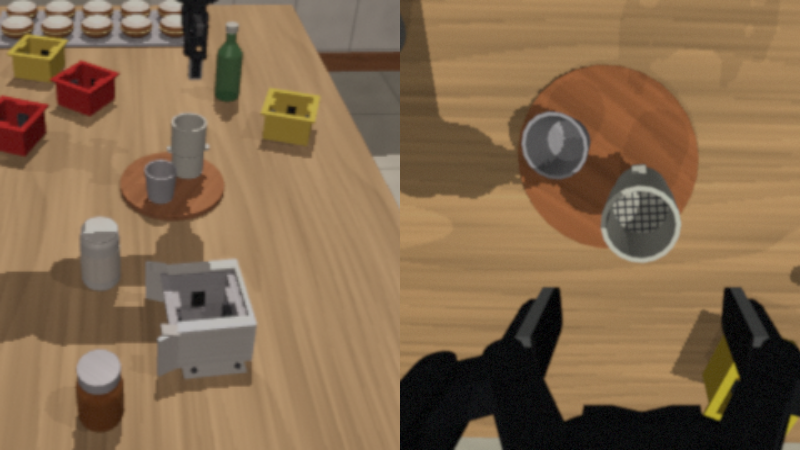

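The insert stands upright on the board, clear of the measure, and the tub is in the holder. One close look will show whether the tub is still home against the stop.

{"name": "carry_out", "arguments": {
  "motion": [0,0,0,0,-0.02,-0.003,-0.7,0,0,0,0,-0.04,-0.003,-0.7,0,0,0,0,-0.045,-0.003,-0.7,0,0,0,0,-0.045,-0.003,-0.7,0,0,0,0,-0.045,-0.003,-0.7,-1,0,0,0,-0.045,-0.003,-0.7,-2,0,0,0,-0.04,-0.003,-0.7,-2,0,0,0.005,-0.035,-0.003,-0.7,0,0,0,0.005,-0.02,0,-0.7,0,0,0,0,0,0,-0.7]
}}

```text
time_s: 30.0
eef_pos: [0.6132, -0.3075, 0.1964]
eef_rot: [0.705, -0.041, 0.707, 0.041]
wrist_force: [0.8, 0.1, -0.5]
opening: 0.853
```

{"name": "carry_out", "arguments": {
  "motion": [0,0,0,0,0,0,-0.7,0,0,0,0,0,0,-0.7]
}}

```text
time_s: 30.2
eef_pos: [0.6134, -0.3057, 0.1957]
eef_rot: [0.705, -0.04, 0.707, 0.041]
wrist_force: [-1.2, 0.9, -0.2]
opening: 0.852
```

```bash
python3 d.py .60 -.306 .2 4.7
python3 - <<'E'
from h import *
P,im=snap('wrist','w10.png'); np.savez('P10.npz',a=P[0],b=P[1])
find('wrist',P,['tub','tub_top','holder'],2)
c=proj(P,[.6158,-.3069,.06]).astype(int); x0=max(c[0]-80,0); y0=max(c[1]-70,0); print(x0,y0)
cv2.imwrite('pics/w10c.png',cv2.resize(im[y0:y0+120,x0:x0+160],None,fx=5,fy=5,interpolation=cv2.INTER_CUBIC))
E
```

```text
t 30.2 pos [ 0.6134 -0.3057  0.1957] shift [-0.0042  0.0012 -0.0134] turn [ 1.88 -0.17 -0.08] F [-1.2  0.9 -0.2] [-0.01 -0.05 -0.01] op 0.852 q [-0.63  0.45  1.33 -0.    1.36 -2.32]
wrist tub 0.97 [ 0.6156 -0.3088  0.0054] [315. 175.]
wrist tub 0.91 [0.8316 0.1757 0.0026] [638. 360.]
wrist tub_top 0.71 [ 0.6163 -0.3056  0.0631] [318. 192.]
236 119
```

View pics/w10c.png

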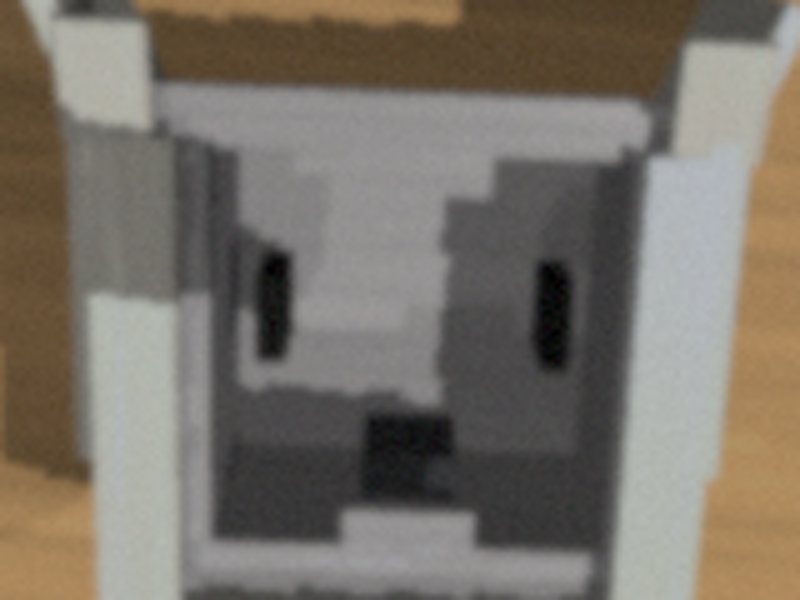

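The tub is square between the runners: rear flange edge at crop row ~90, front edge at ~590, and a dark gap starting below it. I'll measure that gap to the stop numerically.

Run:
```python
from h import *
z=np.load('P10.npz'); P=(z['a'],z['b']); im=cv2.cvtColor(cv2.imread('pics/w10.png'),cv2.COLOR_BGR2GRAY)
a=np.radians(4.7); u=np.array([np.cos(a),np.sin(a)]); H=np.array([.6158,-.3069])
for c in (290,316,340):
    print(c,[(int(r),int(im[r,c-3:c+4].mean())) for r in list(range(132,142))+list(range(224,256))])
for p,h in [((316,137),.06),((316,236.5),.06),((316,237.5),.06),((316,240),.068),((316,243),.068)]:
    print(p,h,((ray(P,p,h)[:2]-H)@u).round(4))
```

```text
290 [(132, 73), (133, 74), (134, 75), (135, 82), (136, 108), (137, 133), (138, 143), (139, 145), (140, 145), (141, 143), (224, 56), (225, 58), (226, 73), (227, 105), (228, 134), (229, 146), (230, 149), (231, 148), (232, 144), (233, 134), (234, 129), (235, 126), (236, 115), (237, 93), (238, 77), (239, 78), (240, 102), (241, 140), (242, 169), (243, 179), (244, 179), (245, 176), (246, 164), (247, 146), (248, 135), (249, 129), (250, 127), (251, 122), (252, 121), (253, 122), (254, 122), (255, 125)]
316 [(132, 72), (133, 73), (134, 73), (135, 73), (136, 84), (137, 110), (138, 135), (139, 145), (140, 148), (141, 147), (224, 147), (225, 147), (226, 145), (227, 145), (228, 148), (229, 147), (230, 151), (231, 153), (232, 152), (233, 145), (234, 135), (235, 127), (236, 114), (237, 92), (238, 75), (239, 69), (240, 78), (241, 108), (242, 146), (243, 169), (244, 177), (245, 178), (246, 174), (247, 159), (248, 142), (249, 133), (250, 132), (251, 132), (252, 130), (253, 125), (254, 122), (255, 122)]
340 [(132, 71), (133, 70), (134, 71), (135, 70), (136, 75), (137, 88), (138, 116), (139, 141), (140, 151), (141, 152), (224, 54), (225, 54), (226, 55), (227, 63), (228, 86), (229, 117), (230, 138), (231, 147), (232, 151), (233, 149), (234, 146), (235, 137), (236, 129), (237, 121), (238, 104), (239, 83), (240, 72), (241, 81), (242, 117), (243, 158), (244, 174), (245, 176), (246, 176), (247, 170), (248, 157), (249, 141), (250, 132), (251, 130), (252, 131), (253, 132), (254, 131), (255, 129)]
(316, 137) 0.06 -0.0498
(316, 236.5) 0.06 0.049
(316, 237.5) 0.06 0.0501
(316, 240) 0.068 0.0489
(316, 243) 0.068 0.0522
```

```bash
python3 -c "
from bench import ctrl
print(ctrl.hand_in())"
```

```text
the job is handed in; nothing more can be done
None
```

The job is done and handed in, at about 30 s on the robot's clock. I carried the tub and insert together by the collar and slid them into the holder until the tub pressed on the stop at 14–17 N. I then twisted the insert about 56°, pulled it out and stood it on the board.

What the last checks showed:
- **Tub:** the front flange edge measures about 0.5 mm from the stop, and the origin is within about 1 mm of home. The networks' estimates were looser: in the side view they put the tub about 4 mm beyond the holder origin, which is within their 4 mm accuracy and the side view's offset.
- **Insert:** upright on the board, about 46 mm from its centre, on the side away from the measure. Its rim height reads 0.109–0.112 m, against the expected 0.112 m.
- **Bystanders:** the measure, jar, can and bottle were all found within the networks' accuracy of their starting positions.
- **Robot:** it was clear of everything at hand-in, and no check disagreed enough to need mending.

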